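# Seat the tube block on the dry-block heater and hold it pressed

### The arm

A 6-joint arm with a two-finger parallel gripper is mounted at the origin on the work surface. World frame = base frame: x ahead of the robot, y to its left, z up, the work surface at z = 0. Lengths are in m, angles in rad, forces in N, time in s.
With the tool pointing down it reaches from about 0.25 to 0.775 m from the base axis. Payload 4 kg.
Tool frame: the origin (TCP) lies midway between the tips of the shut fingers; the grasp point (between the pads) lies env.grip_depth behind it (env.grip_depth is the distance from the TCP to the grasp point, in m); z points along the fingers, y is the line along which they close (so a half turn about z gives the same grasp; the last joint's range is limited). The gripper opens to 85 mm and grips with 20 to 120 N. Pads are 22 mm wide; open, the fingers measure 114 mm over their backs; the gripper's body (76 mm by 85 mm) begins 54 mm behind the grasp point. The pads swing forward as they close: fully open they stand 13 mm farther back than shut.
Start: joints at [-1.324, 0.087, 1.371, -0, 1.684, -0.103], TCP at [0.188, -0.517, 0.231] pointing down, gripper open.
Joint ranges: [-3.1, 3.1], [-0.76, 2.03], [0.27, 2.55], [-1.08, 4.22], [0.17, 2.65], [-2.57, 2.57]. Speed limits (rad/s): [2.79, 2.79, 3.14, 3.14, 3.14, 3.14].

### API

Orientations are given as a unit quaternion [w, x, y, z].
In Python, from workcell import env gives the robot as it stands. The module is installed in compiled form; this text tells all that it offers.
- The arm moves only by the tool apply_moves, never from a script. Its argument "moves" is one flat list of numbers, 7 for each row, row after row: the turn, a rotation vector about the tool's x, y, z in degrees, then the shift along the tool's x, y, z in mm, then the closure in counts, from 0 (fully open) to 255 (shut). A call has 1 to 8 rows; each row shifts and turns the commanded pose from where the row before left it, along the tool's axes as they then stand; what a row does not reach is not made up. A row lasts 1/8 s, in which the tool goes at most 62.5 mm and 10.7 degrees, less where a joint would pass 70% of its speed; a pose out of reach is approached as far as the arm can. A call with a gripper value outside its range is refused whole. The fingers move at their own pace and stop on an object; the grip force is fixed at half the most. Time passes only in rows, so rows that do not move let the fingers close. It gives the time, the measured TCP pose, the force, the opening and the grip force at its end, in the units of the state.
- env.observe(): the state, without advancing time (a new reading comes with each control period).
- env.capture(name): name is "scene" or "top"; returns a dict with "image" (384x512x3 uint8, red, green, blue), "intrinsics" (3x3 intrinsics, pixels), "dist" ([k1, k2, p1, p2, k3] as OpenCV has them; the pictures are not rectified), "camera_from_world" (4x4, takes a point from world to camera coordinates). Camera axes: x right, y down, z forward; pixel columns grow to the right and rows downward; lengths in m; the calibration is good to about 2 mm. A picture is of the moment at which its call begins. There is no depth.
- env.close_job(): hands the job in; it is judged then, once.
The state is a dict: "time_s": time; "joint_positions": joint angles; "joint_vel": joint speeds; "effort": joint torques, N m; "position": TCP position; "tcp_rot": TCP orientation; "contact_force": force on the tool from outside, world axes, zero at the start; "moment": the same for the moment, N m; "finger_gap": finger opening in m; "finger_force": force on a finger pad.
Only numpy, scipy, OpenCV 4.12 (cv2) and the standard library are available. Lean on these libraries where they do the work, as an engineer would, in place of code of your own. Each camera call takes 0.05 s, during which the arm holds its last target. There are 200 camera calls.

### The job

Pull the heater's slide lock out by its black knob as far as it goes, then take the large aluminium tube block (the one with fifteen wells), bring it square over the heater's plate and move it about over the locating pin until it drops on and lies flat. Press the block all the way down against the plate's springs and finish while holding it pressed there, still pushing; leave the lock out and do not disturb the other things on the bench.

Things in the scene. Friction and masses are not known exactly. Their poses are not given: they have to be found in the camera images.
- heater: white dry-block heater fixed to the bench, housing 210 (its x) x 190 (its y) x 60 mm high; origin at the centre of its underside, z up. In the middle of its top is a bare aluminium plate, 110 mm (x) x 74 mm (y), standing above the housing, with the steel locating pin upright through its centre. The slide lock comes out of its -y side. Fixed guides up to 74 mm high stand at y -63 to -93 mm, x within 38 mm
- pin_tip (a point): tip of the fixed locating pin: 80 mm above the bench, 8 mm above the unpressed plate. The pin is 10 mm in diameter and tapers to 4 mm over its top 5 mm. Once a block is over it, it cannot be seen
- plate (a joint): how far the sprung plate is pressed down, m: 0 is up, 0.006 is its stop. The springs need 8 N in all to begin to move it and 14 N in all at the stop; the weight of a block on it counts towards that but does not move it alone
- plate_top (a point): centre of the plate's upper face, 72 mm above the bench while the plate is up; it sinks with the plate; its axes are the heater's
- slide (a joint): how far the slide lock is pulled out along the heater's -y, m: 0 is home, 0.05 is fully out (stop). Stiff (about 4 N), it stays where it is left. It starts at or near home, where a steel bar 80 mm long (x), 12 mm wide (y) and up to 86 mm above the bench lies across the plate (at y -28 to -16 mm of the heater) and keeps a block from going on; fully out, bar and strap are clear of the plate
- knob (a point): centre of the slide lock's black round knob, which moves with the slide: 26 mm in diameter, 28 mm long along the heater's y, its axis along the heater's y 50 mm above the bench; home it is 149 mm from the heater's centre. It can be gripped from above across its diameter (fingers closing along the heater's x). A bent steel strap, up to 86 mm high, begins 33 mm from the knob's centre towards the heater; its axes are the heater's
- block: large aluminium tube block, 90 mm (its x) x 56 mm (its y) x 48 mm high, about 0.5 kg (0.35 to 0.65), standing loose on the bench, fifteen wells (5 x 3) marked in its top; origin at the centre of its underside, z up. At the origin, unseen from above, is a blind hole for the pin, 13 mm in diameter, 20 mm deep, with a 2 mm chamfer at its mouth. Its long side goes along the plate's long side, either way round. Can be gripped across its 56 mm width
- small_block: bystander: small aluminium block 58 x 36 x 40 mm with two large wells in its top and no hole below; origin at the centre of its underside, z up. Leave it alone
- jar: bystander: clear screw-cap jar, 60 mm across, 85 mm high; origin at the centre of its underside
- reagent: bystander: amber bottle, 56 mm across, 120 mm high; origin at the centre of its underside
- pen_pot: bystander: dark pot of pens, 76 mm across, 90 mm high, pens up to 160 mm; origin at the centre of its underside
- timer: bystander: flat white timer 65 x 65 x 22 mm; origin at the centre of its underside
- pipette: bystander: white and grey pipette lying flat, 230 mm long along its x, about 22 mm high; origin near its middle, on its underside
Not all that is in view belongs to the job. Leave any yellow look-alike of the block alone.

How it is judged:
On the way, in this order (a step that is already met when the one before it is completed fails the run):
1. the slide lock is pulled out (over 40 mm) before the block is on (value of joint slide above 0.04 m and not (horizontal distance between block and pin_tip below 0.004 m and z of block in the frame of plate_top below 0.003 m)), for 0.2 s.
2. the block has dropped onto the pin and lies flat on the plate (horizontal distance between block and pin_tip below 0.004 m and z of block in the frame of plate_top below 0.003 m and angle between block's own z axis and vertical below 0.06 rad and angle between the x axis of block and the x axis of heater, either way round below 0.17 rad), for 0.2 s.
At the end, for the whole second after the job is handed in: Block on the pin (centre within 4 mm), flat on the plate (3 mm, tilt under 0.06 rad), long sides parallel within 0.17 rad, at rest; plate pressed down over 4.5 of its 6 mm with the robot still pushing on the block (over 2 N); slide lock over 40 mm out (all of step 2 and value of joint plate above 0.0045 m and contact force between any of the fingers, the arm and block above 2 N and value of joint slide above 0.04 m and linear speed of block below 0.01 m/s); the arm keeps its last pose, push and grip.
It fails at once if a bystander is moved by more than 30 mm (distance of any of small_block, jar, reagent, pen_pot, timer, pipette from where it was at the start of the episode above 0.03 m).
It also fails if it takes over 51 s, if anything falls off the work surface, if the arm or the gripper's body presses on something with over 40 N, if the wrist force passes 120 N, or if a joint passes its speed limit or range.

## Working session

There is one attempt and no reset: what is moved stays moved. The work goes in short steps, Python scripts to look and compute and a tool call to move; the robot and the scene stay as the last step left them, time stands still between calls to the robot, and variables do not carry over. Pictures are saved under pics/ and viewed, at most 10 in all, crops included, and the job is handed in when it is done.

Besides the shell and the picture viewer there is one more tool, called after "Emit:" by a JSON object that holds its "name" and its "arguments". apply_moves: Moves the arm, as the interface text tells. Its arguments: {"type":"object","properties":{"moves":{"type":"array","items":{"type":"number"}}},"required":["moves"]}

```bash
mkdir -p pics
python3 - <<'E'
from workcell import env
import cv2,json,pickle
s=env.observe(); print({k:s[k] for k in('time_s','position','tcp_rot','contact_force','finger_gap')},env.grip_depth)
for n in('scene','top'):
    c=env.capture(n); pickle.dump(c,open(f'{n}0.pkl','wb'))
    cv2.imwrite(f'pics/{n}0.png',cv2.resize(c['image'][:,:,::-1],(800,600),interpolation=cv2.INTER_CUBIC))
E
```

```text
{'time_s': 0.0, 'position': array([ 0.18834695, -0.51622343,  0.23012798]), 'tcp_rot': array([-1.10333184e-03,  9.84744562e-01,  1.74002648e-01, -9.51901952e-05]), 'contact_force': array([0.58241133, 0.63888691, 0.42153763]), 'finger_gap': 0.08564841827292378} 0.0187
```

View pics/scene0.png

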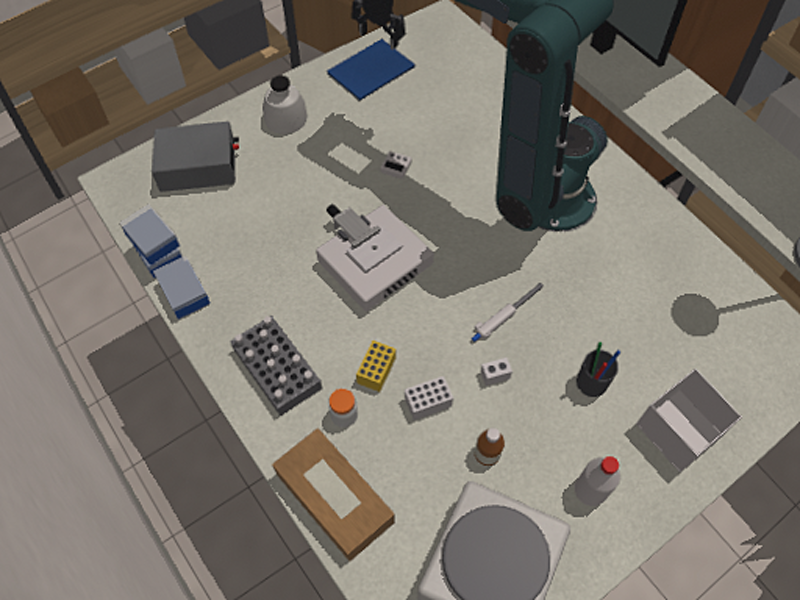

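View pics/top0.png

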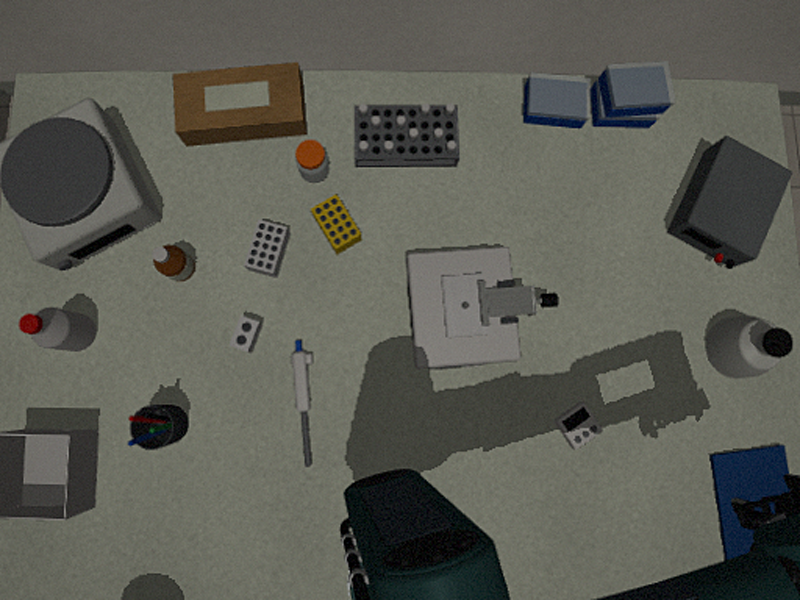

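The top view shows three block-like candidates: a grey 15-well block at (268,246), a yellow 15-well look-alike at (336,222), and a small two-well block at (246,331). The grey one fits the description. The heater is at (465,305), with its knob at (549,300) pointing right. I'll confirm this in an enlarged crop.

Run:
```python
import cv2,pickle
c=pickle.load(open('top0.pkl','rb'))
im=c['image'][:,:,::-1][125:245,150:370]
cv2.imwrite('pics/crop0.png',cv2.resize(im,None,fx=3.6,fy=3.6,interpolation=cv2.INTER_CUBIC))
print(c['camera_from_world'],c['intrinsics'],c['dist'])
```

```text
[[-0.00282318 -0.99957421  0.0290417   0.02884296]
 [-0.98941088 -0.00142228 -0.14513474  0.51297866]
 [ 0.14511425 -0.02914392 -0.98898558  1.0581272 ]
 [ 0.          0.          0.          1.        ]] [[381.70739298   0.         249.93726475]
 [  0.         381.70739298 190.26936468]
 [  0.           0.           1.        ]] [-0.0684242  0.         0.         0.         0.       ]
```

View pics/crop0.png

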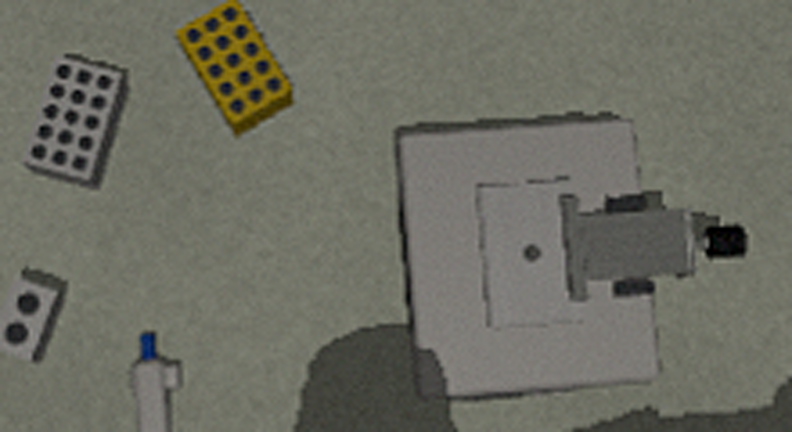

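The crop confirms the grey 5x3 block. Its corner wells are at (64,71), (105,83), (80,163) and (39,151). The pin is at (532,253), the knob at (727,241), and the housing top corners are at (398,130), (632,121) and (658,379).

```bash
cat > h.py <<'E'
import cv2,pickle,numpy as np
def ray(c,p,z):
    n=cv2.undistortPoints(np.array([[p]],float),c['intrinsics'],c['dist'])[0,0]
    T=c['camera_from_world'];R=T[:3,:3];o=-R.T@T[:3,3];d=R.T@np.r_[n,1]
    return o+d*(z-o[2])/d[2]
def px(c,P):
    T=c['camera_from_world']
    return cv2.projectPoints(np.array(P,float).reshape(-1,3),cv2.Rodrigues(T[:3,:3])[0],T[:3,3],c['intrinsics'],c['dist'])[0][:,0]
E
python3 - <<'E'
from h import *
np.set_printoptions(precision=4,suppress=True)
c=pickle.load(open('top0.pkl','rb'));s=pickle.load(open('scene0.pkl','rb'))
f=lambda x,y,z:ray(c,[(x+.5)/3.6-.5+150,(y+.5)/3.6-.5+125],z)
w=np.array([f(*p,.048) for p in[(64,71),(105,83),(80,163),(39,151)]])
b=w.mean(0);d=(w[0]-w[3]+w[1]-w[2])/2;print('block',b,np.degrees(np.arctan2(d[1],d[0])),np.linalg.norm(d))
pin=f(532,253,.08);kn=f(727,241,.05)
H=[f(*p,.06) for p in[(398,130),(632,121),(658,379),(420,394)]]
print('pin',pin,'knob',kn,'centre',np.mean(H,0));v=pin-kn
print('y axis from knob',np.degrees(np.arctan2(v[1],v[0])),np.hypot(*v[:2]))
for i,j in[(1,0),(2,3),(1,2),(0,3)]:
    e=H[j]-H[i];print(i,j,np.degrees(np.arctan2(e[1],e[0])),np.linalg.norm(e))
# plate left edge
e=f(478,186,.072);g=f(491,326,.072);print('plate edge',np.degrees(np.arctan2(*(e-g)[[1,0]])),np.linalg.norm(e-g))
P=[np.r_[b[:2],.048],pin,kn]
q=px(s,P);print('scene pix',q, 'x1.5625',q*1.5625)
im=s['image'][:,:,::-1][120:280,190:320]
cv2.imwrite('pics/crop1.png',cv2.resize(im,None,fx=3.7,fy=3.7,interpolation=cv2.INTER_CUBIC)); print((q-[190,120])*3.7)
E
```

```text
block [0.6073 0.259  0.048 ] -15.367061944748253 0.06779192412297298
pin [ 0.4939 -0.1015  0.08  ] knob [ 0.5077 -0.2629  0.05  ] centre [ 0.4956 -0.1011  0.06  ]
y axis from knob 94.88515731960932 0.16206172550301626
1 0 92.53398407623988 0.18703893269863545
2 3 93.35460754897922 0.18560005895534543
1 2 -176.09476868844865 0.20528301143395214
0 3 -175.71076975259643 0.207979990740604
plate edge 4.386838715198498 0.10935739768301345
scene pix [[273.4704 252.0626]
 [239.16   157.3368]
 [212.2712 135.242 ]] x1.5625 [[427.2974 393.8478]
 [373.6875 245.8388]
 [331.6738 211.3156]]
[[308.8403 488.6316]
 [181.892  138.1463]
 [ 82.4035  56.3953]]
```

View pics/crop1.png

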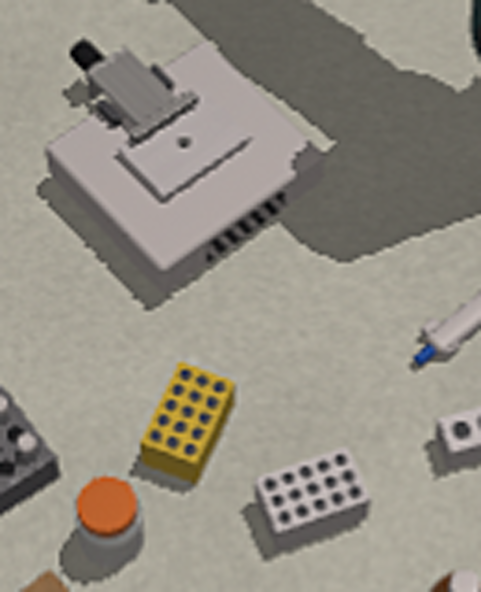

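Both views agree. The heater's x axis sits at about +4° and its knob is at about (0.508,-0.263). The block is at (0.607,0.259) with its long axis at -15°. First I'll turn the tool so it closes along the heater's x.

```bash
cat >> h.py <<'E'
from scipy.spatial.transform import Rotation as Ro
def go(env,x,y,z):
    s=env.observe();q=np.array(s['tcp_rot']);R=Ro.from_quat(np.r_[q[1:],q[0]])
    M=R.as_matrix();print('t',round(s['time_s'],2),'pos',s['position'].round(4),'yaw',np.degrees(np.arctan2(M[1,0],M[0,0])).round(2),'tilt xy',M[:2,2].round(4),'F',s['contact_force'].round(1),'gap',round(s['finger_gap'],4))
    print('tool shift mm',(M.T@(np.array([x,y,z])-s['position'])*1000).round(1))
E
python3 - <<'E'
from h import *
c=pickle.load(open('scene0.pkl','rb'));f=lambda x,y,z:ray(c,[(x+.5)/3.7-.5+190,(y+.5)/3.7-.5+120],z)
print('pin',f(184,142,.08),'knob',f(86,53,.05),'block',f(310,490,.048))
E
```

```text
pin [ 0.49499707 -0.09859255  0.08      ] knob [ 0.50246079 -0.26672039  0.05      ] block [0.60743741 0.25891183 0.048     ]
```

Emit:
{"name": "apply_moves", "arguments": {"moves": [0,0,-10.5,0,0,0,0,0,0,-10.5,0,0,0,0,0,0,-10.5,0,0,0,0,0,0,-10.5,0,0,0,0,0,0,-10.5,0,0,0,0,0,0,-10.5,0,0,0,0,0,0,-10.5,0,0,0,0,0,0,-0.5,0,0,0,0]}}

```text
time_s: 1.1
position: [0.1884, -0.5165, 0.2307]
tcp_rot: [-0.0, 0.682, 0.731, 0.0]
contact_force: [0.3, 1.1, -0.6]
finger_gap: 0.0853
finger_force: 0.0
```

```bash
python3 -c "
from h import *
from workcell import env
go(env,.508,-.264,.13)"
```

```text
t 1.1 pos [ 0.1884 -0.5165  0.2307] yaw 93.95 tilt xy [-0.0003  0.0011] F [ 0.3  1.1 -0.6] gap 0.0853
tool shift mm [229.8 336.2 100.9]
```

Emit:
{"name": "apply_moves", "arguments": {"moves": [0,0,0,29,42,12,0,0,0,0,29,42,12,0,0,0,0,29,42,12,0,0,0,0,29,42,12,0,0,0,0,29,42,12,0,0,0,0,29,42,12,0,0,0,0,28,41,12,0,0,0,0,28,41,12,0]}}

```text
time_s: 2.1
position: [0.5065, -0.2625, 0.1347]
tcp_rot: [-0.0, 0.683, 0.731, -0.0]
contact_force: [0.2, -0.7, -0.3]
finger_gap: 0.0859
finger_force: 0.0
```

Run:
```python
from h import *
from workcell import env
go(env,.506,-.264,.032)
c=env.capture('top');s=env.capture('scene')
a=cv2.resize(c['image'][:,:,::-1][140:250,280:390],None,fx=4,fy=4,interpolation=cv2.INTER_CUBIC)
b=cv2.resize(s['image'][:,:,::-1][80:190,160:250],None,fx=4,fy=4,interpolation=cv2.INTER_CUBIC)
cv2.imwrite('pics/ap.png',np.hstack([a,b]))
```

```text
t 2.1 pos [ 0.5065 -0.2625  0.1347] yaw 93.86 tilt xy [-0.0002 -0.0001] F [ 0.2 -0.7 -0.3] gap 0.0859
tool shift mm [ -1.5  -0.6 102.7]
```

View pics/ap.png

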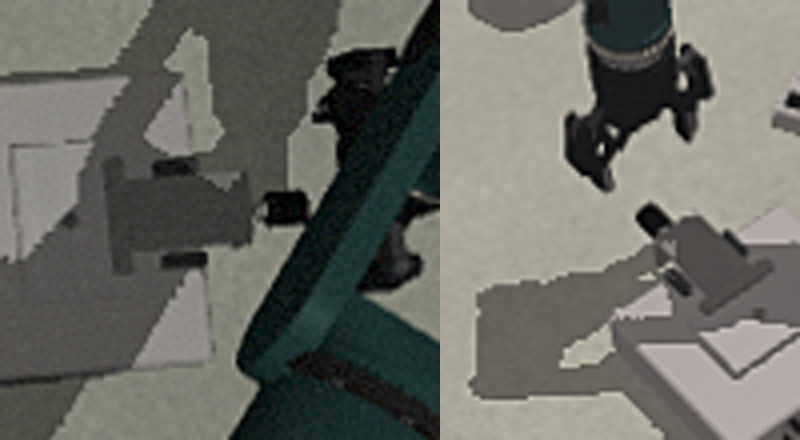

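The fingers straddle the knob (knob at about (285,208) left, (652,217) right). I'll go down and close.

Emit:
{"name": "apply_moves", "arguments": {"moves": [0,0,0,-1,0,20,0,0,0,0,0,0,25,0,0,0,0,0,0,25,0,0,0,0,0,0,20,0,0,0,0,0,0,12,0,0,0,0,0,0,0,0,0,0,0,0,0,0,120,0,0,0,0,0,0,255]}}

```text
time_s: 3.2
position: [0.5062, -0.2653, 0.0346]
tcp_rot: [0.001, 0.682, 0.732, 0.0]
contact_force: [-0.8, -0.8, 0.6]
finger_gap: 0.0516
finger_force: 0.0
```

Emit:
{"name": "apply_moves", "arguments": {"moves": [0,0,0,0,0,0,255,0,0,0,0,0,0,255,0,0,0,0,0,0,255,0,0,0,0,0,0,255]}}

```text
time_s: 3.7
position: [0.5067, -0.265, 0.0343]
tcp_rot: [0.001, 0.682, 0.732, 0.001]
contact_force: [2.5, 1.2, 2.7]
finger_gap: 0.0243
finger_force: 58.9
```

Emit:
{"name": "apply_moves", "arguments": {"moves": [0,0,0,-6,0,0,255,0,0,0,-6,0,0,255,0,0,0,-6,0,0,255,0,0,0,-6,0,0,255,0,0,0,-6,0,0,255,0,0,0,0,0,0,255]}}

```text
time_s: 4.45
position: [0.5089, -0.2947, 0.0343]
tcp_rot: [0.001, 0.682, 0.732, 0.001]
contact_force: [4.1, 1.8, 4.5]
finger_gap: 0.024
finger_force: 59.2
```

Emit:
{"name": "apply_moves", "arguments": {"moves": [0,0,0,-4,0,0,255,0,0,0,-4,0,0,255,0,0,0,0,0,0,255]}}

```text
time_s: 4.82
position: [0.5095, -0.3024, 0.0343]
tcp_rot: [0.001, 0.682, 0.732, 0.001]
contact_force: [4.6, 3.5, 5.2]
finger_gap: 0.0242
finger_force: 59.2
```

Emit:
{"name": "apply_moves", "arguments": {"moves": [0,0,0,-4,0,0,255,0,0,0,-3,0,0,255,0,0,0,0,0,0,255]}}

```text
time_s: 5.2
position: [0.5097, -0.305, 0.0342]
tcp_rot: [-0.003, 0.681, 0.732, 0.004]
contact_force: [2.9, 13.3, 9.6]
finger_gap: 0.0244
finger_force: 59.6
```

Emit:
{"name": "apply_moves", "arguments": {"moves": [0,0,0,-3,0,0,255,0,0,0,-2,0,0,255,0,0,0,0,0,0,255]}}

```text
time_s: 5.58
position: [0.5097, -0.305, 0.034]
tcp_rot: [-0.007, 0.681, 0.732, 0.006]
contact_force: [1.0, 23.9, 15.6]
finger_gap: 0.0237
finger_force: 60.0
```

The stop is reached: the force rises while the position holds. I'll relax the pull, open and lift.

Emit:
{"name": "apply_moves", "arguments": {"moves": [0,0,0,5,0,0,255,0,0,0,2,0,0,255,0,0,0,0,0,0,120,0,0,0,0,0,0,0,0,0,0,0,0,0,0,0,0,0,0,0,0,0,0,0,0,0,0,-20,0,0,0,0,0,0,-40,0]}}

```text
time_s: 6.58
position: [0.5069, -0.3068, 0.0912]
tcp_rot: [-0.003, 0.682, 0.731, -0.0]
contact_force: [0.1, -0.8, -0.2]
finger_gap: 0.0855
finger_force: 0.0
```

Emit:
{"name": "apply_moves", "arguments": {"moves": [0,0,0,0,0,-50,0,0,0,0,0,0,-40,0,0,0,0,0,0,-30,0,0,0,0,0,0,0,0]}}

```text
time_s: 7.08
position: [0.5096, -0.3088, 0.217]
tcp_rot: [0.004, 0.682, 0.731, 0.0]
contact_force: [1.0, -0.1, -0.4]
finger_gap: 0.0857
finger_force: 0.0
```

Run:
```python
from h import *
from workcell import env
go(env,.6073,.259,.21)
```

```text
t 7.08 pos [ 0.5096 -0.3088  0.217 ] yaw 94.02 tilt xy [ 0.0055 -0.0044] F [ 1.  -0.1 -0.4] gap 0.0857
tool shift mm [559.6 137.2   5. ]
```

Emit:
{"name": "apply_moves", "arguments": {"moves": [0,0,0,50,14,0,0,0,0,0,56,14,0,0,0,0,0,56,14,0,0,0,0,0,56,14,0,0,0,0,0,56,14,0,0,0,0,0,56,14,0,0,0,0,0,56,14,0,0,0,0,0,56,14,0,0]}}

```text
time_s: 8.07
position: [0.5884, 0.1427, 0.2109]
tcp_rot: [-0.001, 0.682, 0.732, -0.001]
contact_force: [0.6, -0.4, -0.4]
finger_gap: 0.0855
finger_force: 0.0
```

Emit:
{"name": "apply_moves", "arguments": {"moves": [0,0,0,56,14,0,0,0,0,0,56,11,0,0,0,0,-10.5,0,0,0,0,0,0,-10.5,0,0,0,0,0,0,-10.5,0,0,0,0,0,0,-10.5,0,0,0,0,0,0,-10.5,0,0,0,0,0,0,-10.5,0,0,0,0]}}

```text
time_s: 9.07
position: [0.6055, 0.2542, 0.2105]
tcp_rot: [-0.002, 0.196, 0.981, -0.001]
contact_force: [-0.1, -0.0, 0.8]
finger_gap: 0.0852
finger_force: 0.0
```

Emit:
{"name": "apply_moves", "arguments": {"moves": [0,0,-7.6,0,0,20,0,0,0,0,0,0,20,0,0,0,0,0,0,0,0,0,0,0,0,0,0,0]}}

```text
time_s: 9.57
position: [0.6061, 0.2545, 0.1728]
tcp_rot: [-0.0, 0.134, 0.991, -0.0]
contact_force: [0.1, 0.0, 0.0]
finger_gap: 0.0855
finger_force: 0.0
```

Run:
```python
from h import *
from workcell import env
go(env,.6073,.259,.011)
c=env.capture('top');s=env.capture('scene')
a=cv2.resize(c['image'][:,:,::-1][110:220,130:240],None,fx=3.5,fy=3.5,interpolation=cv2.INTER_CUBIC)
b=cv2.resize(s['image'][:,:,::-1][190:300,220:330],None,fx=3.5,fy=3.5,interpolation=cv2.INTER_CUBIC)
cv2.imwrite('pics/bk.png',np.hstack([a,b]))
```

```text
t 9.57 pos [0.6061 0.2545 0.1728] yaw 164.63 tilt xy [-0.001  -0.0005] F [0.1 0.  0. ] gap 0.0855
tool shift mm [-1.000e-01  4.800e+00  1.618e+02]
```

View pics/bk.png

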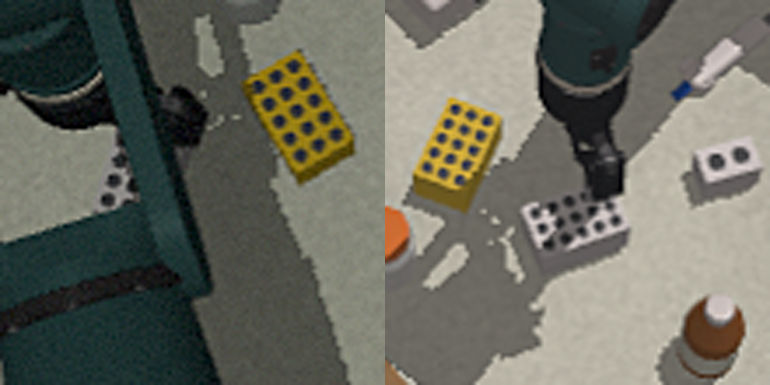

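Emit:
{"name": "apply_moves", "arguments": {"moves": [0,0,0,0,5,30,0,0,0,0,0,0,40,0,0,0,0,0,0,40,0,0,0,0,0,0,30,0,0,0,0,0,0,16,0,0,0,0,0,0,8,0,0,0,0,0,0,0,0,0,0,0,0,0,0,80]}}

```text
time_s: 10.68
position: [0.6086, 0.2598, 0.0111]
tcp_rot: [0.001, 0.134, 0.991, 0.001]
contact_force: [-0.4, 0.1, 0.2]
finger_gap: 0.0701
finger_force: 0.0
```

Emit:
{"name": "apply_moves", "arguments": {"moves": [0,0,0,0,0,0,255,0,0,0,0,0,0,255,0,0,0,0,0,0,255,0,0,0,0,0,0,255,0,0,0,0,0,0,255]}}

```text
time_s: 11.3
position: [0.6087, 0.2602, 0.0112]
tcp_rot: [0.002, 0.134, 0.991, 0.001]
contact_force: [0.1, 2.0, 5.6]
finger_gap: 0.0552
finger_force: 67.4
```

Emit:
{"name": "apply_moves", "arguments": {"moves": [0,0,0,0,0,-10,255,0,0,0,0,0,-25,255,0,0,0,0,0,-40,255,0,0,0,0,0,-40,255,0,0,0,0,0,-30,255,0,0,-9.5,0,0,0,255,0,0,-9.5,0,0,0,255,0,0,0,0,0,0,255]}}

```text
time_s: 12.3
position: [0.6062, 0.2588, 0.152]
tcp_rot: [-0.002, -0.031, 1.0, -0.001]
contact_force: [-0.1, -0.2, -4.6]
finger_gap: 0.0552
finger_force: 66.5
```

Run:
```python
from h import *
from workcell import env
go(env,.495,-.0995,.13)
```

```text
t 12.3 pos [0.6062 0.2588 0.152 ] yaw -176.48 tilt xy [-0.0045 -0.0019] F [-0.1 -0.2 -4.6] gap 0.0552
tool shift mm [ 132.9 -350.7   23.2]
```

Emit:
{"name": "apply_moves", "arguments": {"moves": [0,0,0,12,-33,0,255,0,0,0,17,-45,0,255,0,0,0,17,-45,0,255,0,0,0,17,-45,0,255,0,0,0,17,-45,0,255,0,0,0,17,-45,0,255,0,0,0,17,-45,0,255,0,0,0,12,-33,0,255]}}

```text
time_s: 13.3
position: [0.5014, -0.0856, 0.1533]
tcp_rot: [-0.001, -0.03, 1.0, 0.0]
contact_force: [0.5, 0.2, -5.5]
finger_gap: 0.0554
finger_force: 66.5
```

Emit:
{"name": "apply_moves", "arguments": {"moves": [0,0,-0.5,6,-14,0,255,0,0,0,0,0,10,255,0,0,0,0,0,0,255]}}

```text
time_s: 13.68
position: [0.4968, -0.0972, 0.1422]
tcp_rot: [-0.002, -0.036, 0.999, 0.001]
contact_force: [0.1, 0.2, -4.9]
finger_gap: 0.0554
finger_force: 66.5
```

Run:
```python
from h import *
from workcell import env
go(env,.495,-.0995,.13)
c=env.capture('top');s=env.capture('scene');pickle.dump(s,open('s1.pkl','wb'))
p=env.observe()['position']
a=cv2.resize(c['image'][:,:,::-1][130:250,240:370],None,fx=3,fy=3,interpolation=cv2.INTER_CUBIC)
b=cv2.resize(s['image'][:,:,::-1][80:200,190:290],None,fx=4,fy=4,interpolation=cv2.INTER_CUBIC)
a=cv2.copyMakeBorder(a,0,120,0,0,cv2.BORDER_CONSTANT)
cv2.imwrite('pics/ov.png',np.hstack([a,b]))
```

```text
t 13.68 pos [ 0.4968 -0.0972  0.1422] yaw -175.91 tilt xy [-0.0039  0.0018] F [ 0.1  0.2 -4.9] gap 0.0554
tool shift mm [ 1.9 -2.2 12.2]
```

View pics/ov.png

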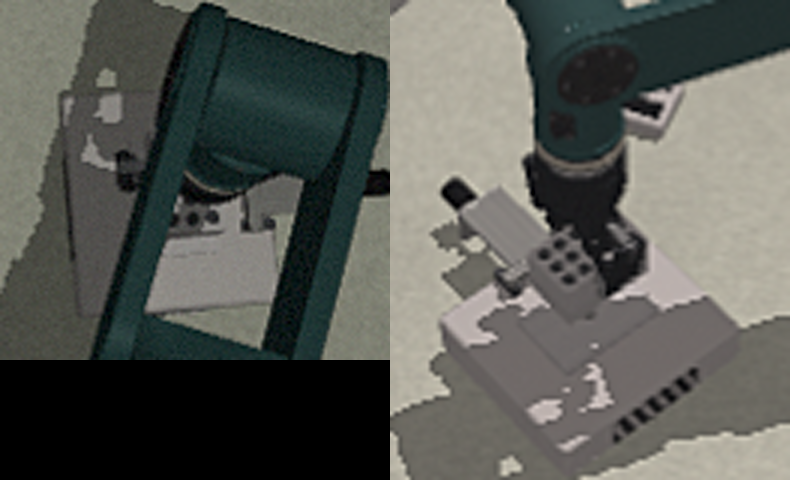

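The lock is out and clear, and the block is held level over the plate (held block at about (565,270) in the right panel). I'll align it and lower.

Emit:
{"name": "apply_moves", "arguments": {"moves": [0,0,0,1.4,-2.7,10,255,0,0,0,0,0,15,255,0,0,0,0,0,12,255,0,0,0,0,0,6,255,0,0,0,0,0,2,255,0,0,0,0,0,0,255]}}

```text
time_s: 14.52
position: [0.497, -0.1011, 0.0995]
tcp_rot: [0.0, -0.036, 0.999, -0.0]
contact_force: [0.1, 0.1, -4.1]
finger_gap: 0.0557
finger_force: 66.6
```

Emit:
{"name": "apply_moves", "arguments": {"moves": [0,0,0,0,0,2,255,0,0,0,0,0,2,255,0,0,0,0,0,2,255,0,0,0,0,0,0,255]}}

```text
time_s: 15.02
position: [0.4966, -0.101, 0.0931]
tcp_rot: [-0.0, -0.036, 0.999, 0.0]
contact_force: [-0.0, 0.3, -5.4]
finger_gap: 0.0555
finger_force: 66.6
```

Emit:
{"name": "apply_moves", "arguments": {"moves": [0,0,0,1,0,1,255,0,0,0,0,0,1,255,0,0,0,0,0,1,255,0,0,0,0,0,0,255]}}

```text
time_s: 15.52
position: [0.4957, -0.1011, 0.0902]
tcp_rot: [-0.0, -0.036, 0.999, -0.0]
contact_force: [-0.3, 0.0, -5.0]
finger_gap: 0.0553
finger_force: 66.6
```

Emit:
{"name": "apply_moves", "arguments": {"moves": [0,0,0,0,0,1,255,0,0,0,0,0,1,255,0,0,0,0,0,0,255]}}

```text
time_s: 15.9
position: [0.4957, -0.1011, 0.0881]
tcp_rot: [-0.0, -0.036, 0.999, 0.0]
contact_force: [-0.0, -0.4, -5.2]
finger_gap: 0.0551
finger_force: 66.6
```

Emit:
{"name": "apply_moves", "arguments": {"moves": [0,0,0,0,0,1,255,0,0,0,0,0,1,255,0,0,0,0,0,0,255]}}

```text
time_s: 16.27
position: [0.4957, -0.1011, 0.0862]
tcp_rot: [-0.0, -0.036, 0.999, -0.0]
contact_force: [-1.0, -0.6, -4.6]
finger_gap: 0.0555
finger_force: 66.6
```

Emit:
{"name": "apply_moves", "arguments": {"moves": [0,0,0,0,0,1,255,0,0,0,0,0,1,255,0,0,0,0,0,0,255]}}

```text
time_s: 16.65
position: [0.4957, -0.101, 0.0842]
tcp_rot: [-0.0, -0.036, 0.999, 0.0]
contact_force: [0.6, -0.6, -4.6]
finger_gap: 0.0555
finger_force: 66.6
```

Emit:
{"name": "apply_moves", "arguments": {"moves": [0,0,0,0,0,1,255,0,0,0,0,0,1,255,0,0,0,0,0,0,255,0,0,0,0,0,0,255]}}

```text
time_s: 17.15
position: [0.4959, -0.1011, 0.0831]
tcp_rot: [0.0, -0.036, 0.999, -0.0]
contact_force: [-2.6, 0.8, 2.1]
finger_gap: 0.0556
finger_force: 67.3
```

Emit:
{"name": "apply_moves", "arguments": {"moves": [0,0,0,0,0,1,255,0,0,0,0,0,0,255,0,0,0,0,0,0,255]}}

```text
time_s: 17.52
position: [0.4959, -0.1011, 0.0816]
tcp_rot: [0.0, -0.036, 0.999, -0.0]
contact_force: [-3.7, 0.9, 3.8]
finger_gap: 0.055
finger_force: 67.5
```

The block is on the plate, and the 8 N preload has been reached at the expected height. I'll ease the small side force and press.

Emit:
{"name": "apply_moves", "arguments": {"moves": [0,0,0,1,0,1,255,0,0,0,0,0,1,255,0,0,0,0,0,1,255,0,0,0,0,0,0,255]}}

```text
time_s: 18.02
position: [0.4959, -0.1011, 0.0791]
tcp_rot: [0.001, -0.036, 0.999, -0.0]
contact_force: [0.7, 0.9, 6.1]
finger_gap: 0.0556
finger_force: 67.8
```

Emit:
{"name": "apply_moves", "arguments": {"moves": [0,0,0,0,0,1,255,0,0,0,0,0,1,255,0,0,0,0,0,0,255]}}

```text
time_s: 18.4
position: [0.4959, -0.1011, 0.0775]
tcp_rot: [0.001, -0.036, 0.999, -0.0]
contact_force: [-1.2, 1.3, 5.9]
finger_gap: 0.0555
finger_force: 68.0
```

Emit:
{"name": "apply_moves", "arguments": {"moves": [0,0,0,0,0,1,255,0,0,0,0,0,1,255,0,0,0,0,0,1,255,0,0,0,0,0,0,255]}}

```text
time_s: 18.9
position: [0.496, -0.1012, 0.0771]
tcp_rot: [0.002, -0.036, 0.999, -0.0]
contact_force: [-6.5, 2.7, 18.0]
finger_gap: 0.0552
finger_force: 69.4
```

Emit:
{"name": "apply_moves", "arguments": {"moves": [0,0,0,0,0,1,255,0,0,0,0,0,0,255,0,0,0,0,0,0,255]}}

```text
time_s: 19.27
position: [0.496, -0.1012, 0.077]
tcp_rot: [0.002, -0.036, 0.999, -0.0]
contact_force: [-7.3, 2.7, 22.4]
finger_gap: 0.0552
finger_force: 69.9
```

The stop is reached at z = 0.077, which puts the block's base at about 0.066, and the tool is pushing with 22 N. One last look before I hand it in.

Run:
```python
from h import *
from workcell import env
s=env.capture('scene')
cv2.imwrite('pics/fin.png',cv2.resize(s['image'][:,:,::-1][80:280,170:400],None,fx=3,fy=3,interpolation=cv2.INTER_CUBIC))
go(env,.496,-.101,.077)
```

```text
t 19.32 pos [ 0.496  -0.1012  0.077 ] yaw -175.85 tilt xy [ 0.0037 -0.0005] F [-7.9  3.  22.6] gap 0.0552
tool shift mm [-0.   0.2  0. ]
```

View pics/fin.png

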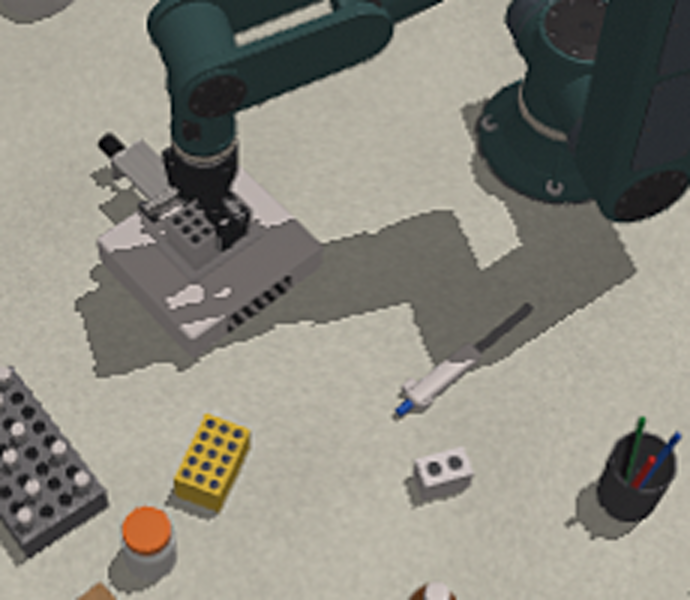

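The block sits flat on the plate at (195,230) with the lock still out (knob at (110,145)), and the other things are untouched.

```bash
python3 -c "
from workcell import env
print(env.close_job())"
```

```text
the job is handed in; nothing more can be done
None
```

The job is handed in at about 19 s of the 51 s allowed: the lock is pulled out to its stop, and the fifteen-well block is on the pin, flat and pressed down to the plate's stop with the arm still pushing at about 22 N; the hand-in returned no verdict.

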